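# Nest the cups in the test kiln and hold its sprung damper half open

### The job

Load the little test kiln: set the middle-sized clay cup into the wide low cup that already stands in its brick chamber, then the narrow tall cup into the middle-sized one, each standing upright on the bottom and let go. Then slide the flue's sprung damper towards the front to half of its travel, and finish while still holding it there against its spring; leave the jars, stamp, timer and rib where they stand.

Things in the scene. Friction and masses are not known exactly. Their poses are not given: they have to be found in the camera images.
- kiln: bench test kiln without its lid, fixed to the table: 115 mm deep (its x), 175 mm wide (its y) in the main body. Origin: centre of its underside; x points to its back (away from the robot), y to its left, z up. Left part: pale brick chamber, open on top, 80 x 80 mm inside, hearth 35 mm and wall tops 71 mm above the table. Right part: grey flue, 75 mm wide, top 100 mm above the table, with the sliding damper between two rails 109 mm high
- chamber_floor (a point): centre of the chamber's hearth, on its surface, 37.5 mm to the left of the kiln's origin and 35 mm above the table
- damper (a joint): slide of the flat metal damper plate on top of the flue: 0 shut (where its spring holds it), grows as the plate is drawn to the front (the kiln's -x), 0.050 m fully open at a hard stop, 0.025 is half travel. The spring pushes it shut with 3 N when shut, 9 N at half, 15 N fully open; let go, it runs shut. Three black lines on the left rail show shut, half (long line) and open for the plate's brass pointer
- damper_grip (a point): point on the damper's upright wooden grip, 5 mm below the grip's top and in its middle, 135 mm above the table; moves with the plate. The grip is 12 mm thick along the slide (kiln's x), 26 mm wide (kiln's y) and stands 40 mm above the plate
- wide_cup: widest and lowest of three clay cups, loose, stands in the kiln's chamber: 74 mm across the flared rim, 70 mm at the body, 40 mm tall, wall 4 mm (62 mm inside), bottom 8 mm thick. Origin: centre of its underside, z up
- middle_cup: middle-sized round clay cup, loose, on the table: 50 mm outside, straight-sided, 70 mm tall, wall 4 mm (42 mm inside), bottom 8 mm thick, about 0.1 kg. Origin: centre of its underside, z up. Nested, its rim stands 38 mm above the wide cup's
- narrow_cup: narrow tall round clay cup, loose, on the table: 32 mm outside, straight-sided, 98 mm tall, wall 3.5 mm, bottom 8 mm thick, about 0.07 kg. Origin: centre of its underside, z up. Nested, its rim stands 36 mm above the middle cup's
- white_jar: lidded white glaze jar, 53 mm across, 62 mm tall, a bystander. Origin: centre of its underside
- green_jar: lidded green glaze jar, 49 mm across, 56 mm tall, a bystander. Origin: centre of its underside
- wood_stamp: wooden stamp, 30 x 30 mm, 56 mm tall, a bystander. Origin: centre of its underside
- kitchen_timer: round timer, 64 mm across, 42 mm tall, a bystander. Origin: centre of its underside
- red_kidney: flat red kidney-shaped rubber rib lying on the table, 44 x 85 x 8 mm, a bystander. Origin: centre of its underside
- chest_top (a point): fixed landmark: top of the wooden tool chest at its middle, about 184 mm above the table; the chest covers some 270 x 290 mm under it, and carried things must pass over or round it

How it is judged:
On the way, in this order (a step that is already met when the one before it is completed fails the run):
1. the middle cup stands in the wide cup in the chamber, let go (horizontal distance between middle_cup and wide_cup below 0.01 m and z of middle_cup in the frame of wide_cup below 0.012 m and angle between middle_cup's own z axis and vertical below 0.1 rad and contact force between the fingers and middle_cup below 0.1 N), for 0.2 s.
2. the narrow cup stands in the middle cup, let go (horizontal distance between narrow_cup and middle_cup below 0.01 m and z of narrow_cup in the frame of middle_cup below 0.012 m and angle between narrow_cup's own z axis and vertical below 0.1 rad and contact force between the fingers and narrow_cup below 0.1 N), for 0.2 s.
At the end, for the whole second after the job is handed in: Fingers hold the damper still against its spring (over 3 N) at 20 to 30 mm of travel; wide cup on the chamber floor within 12 mm of centre, middle cup on its bottom, narrow cup on the middle one's bottom (within 10 mm sideways, 12 mm height, 0.1 rad), not touched by the fingers, at rest (all of step 1 and all of step 2 and value of joint damper between 0.02 and 0.03 m and velocity of joint damper between -0.005 and 0.005 m/s and contact force between the fingers and damper above 3 N and horizontal distance between wide_cup and chamber_floor below 0.012 m and z of wide_cup in the frame of chamber_floor below 0.004 m and angle between wide_cup's own z axis and vertical below 0.1 rad and linear speed of narrow_cup below 0.03 m/s); the arm keeps its last pose, push and grip.
It fails at once if a jar, the stamp, the timer or the rib is moved by more than 30 mm (distance of any of white_jar, green_jar, wood_stamp, kitchen_timer, red_kidney from where it was at the start of the episode above 0.03 m).
It also fails if it takes over 72 s, if anything falls off the work surface, if the arm or the gripper's body presses on something with over 40 N, if the wrist force passes 120 N, or if a joint passes its speed limit or range.

### The arm

A 6-joint arm with a two-finger parallel gripper is mounted at the origin on a cart in front of the work surface, level with it; the furniture and walls round the work are solid. World frame = base frame: x ahead of the robot, y to its left, z up, the work surface at z = 0. Lengths are in m, angles in rad, forces in N, time in s.
With the tool pointing down it reaches from about 0.35 to 1 m from the base axis. Payload 7.1 kg.
Tool frame: the origin (TCP) lies midway between the tips of the shut fingers; the grasp point (between the pads) lies 19 mm behind it; z points along the fingers, y is the direction in which the jaws open and shut (so a half turn about z gives the same grasp; the last joint's range is limited). The gripper opens to 85 mm and grips with 20 to 120 N. Pads are 22 mm wide; open, the fingers measure 114 mm over their backs; the gripper's body (76 mm by 85 mm) begins 54 mm behind the grasp point. The pads swing forward as they close: fully open they stand 13 mm farther back than shut.
Start: joints at [-1.271, 0.423, 1.63, -0, 1.089, -0.019], TCP at [0.196, -0.593, 0.231] pointing down, gripper open.
Joint ranges: [-3, 3], [-0.9, 2.11], [0.09, 2.58], [-1.31, 4.45], [0.11, 2.69], [-2.54, 2.54]. Speed limits (rad/s): [2.39, 2.39, 3.01, 3.14, 3.14, 3.14].

### API

Orientations are given as a unit quaternion [x, y, z, w].
In Python, from station import status, camera, calibration, sign_off gives the robot as it stands.
- The arm moves only by the shell command python3 -m crank 'ROWS'. ROWS is JSON, a list that holds one entry, the list of rows, each a list of 7 numbers: the shift along the world's x, y, z each as a share of 30 mm, from -1 to 1, then the turn, a rotation vector about the world's x, y, z each as a share of 8 degrees, from -1 to 1, then the opening, from 0 (shut) to 1 (fully open). A call has 1 to 12 rows; each row shifts and turns the commanded pose from where the row before left it; what a row does not reach is not made up. A row lasts 1/8 s, in which the tool goes at most 62.5 mm and 10.7 degrees, less where a joint would pass 70% of its speed; a pose out of reach is approached as far as the arm can. A call with a number of a shift or a turn outside -1 to 1 is refused whole. A call with a gripper value outside its range is refused whole. The fingers move at their own pace and stop on an object; the grip force is fixed at half the most. Time passes only in rows, so rows that do not move let the fingers close. It gives the time, the measured TCP pose, the force and the opening at its end, in the units of the state.
- status.get_obs(): the state, without advancing time (a new reading comes with each control period).
- camera(name): name is "scene" or "top" or "wrist"; returns the picture (384x512x3 uint8, red, green, blue); there is no depth.
- calibration(name): a dict with "intrinsics" (3x3 intrinsics, pixels), "k1" (the pictures are not rectified: a ray, as slopes to the right and down, at radius r is drawn at 1 + k1 r^2 times it, then the intrinsics apply), "eye" and "attitude" of the camera in the world; the wrist camera has in their place "hand_eye" (4x4, takes a point from camera to tool coordinates, whose origin is the TCP and whose axes are the flange's). Camera axes: x right, y down, z forward; pixel columns grow to the right and rows downward; lengths in m; the calibration is good to about 2 mm. A picture is of the moment at which its call begins: read the wrist's pose just before it. calibration takes no time and is no camera call.
- sign_off(): hands the job in, once; it reports no verdict.
The state is a dict: "clock": time; "joint_positions": joint angles; "dq": joint speeds; "joint_efforts": joint torques, N m; "eef_pos": TCP position; "orientation": TCP orientation; "ft_force": force on the tool from outside, world axes, zero at the start; "moment": the same for the moment, N m; "opening": finger opening in m.
Only numpy, scipy, OpenCV 4.12 (cv2) and the standard library are available. Lean on these libraries where they do the work, as an engineer would, in place of code of your own. Each camera call takes 0.05 s, during which the arm holds its last target.

## Working session

There is one attempt and no reset: what is moved stays moved. The work goes in short steps, Python scripts to look and compute and a shell command to move; the robot and the scene stay as the last step left them, time stands still between calls to the robot, and variables do not carry over. Pictures are saved under pics/ and viewed, and the job is handed in when it is done.

```bash
ls; mkdir -p pics
python3 - <<'E'
from station import status,camera,calibration
import cv2
print(status.get_obs())
for n in ["scene","top","wrist"]:
    c=calibration(n);print(n,c)
    cv2.imwrite(f"pics/{n}0.png",camera(n)[:,:,::-1])
E
```

```text
pics
{'clock': 0.0, 'joint_positions': array([-1.27101826e+00,  4.23863810e-01,  1.63070373e+00, -7.65107395e-07,
        1.08860786e+00, -1.89914113e-02]), 'dq': array([-0.00165106,  0.00087602,  0.00038909, -0.00074461, -0.0015644 ,
       -0.00052092]), 'joint_efforts': array([ 1.27392050e-03, -5.57381773e+01, -2.81747103e+01, -6.06921139e-05,
        7.22060140e-03, -1.51306193e-05]), 'eef_pos': array([ 0.19573822, -0.59297002,  0.23052596]), 'orientation': array([ 9.87324781e-01,  1.58710900e-01, -1.11074634e-04, -7.83541450e-04]), 'ft_force': array([-0.00902719, -0.82455896, -0.22227921]), 'moment': array([-0.0138706 , -0.03840575, -0.00147245]), 'opening': 0.08537285535081418}
scene {'intrinsics': array([[476.40861432,   0.        , 261.54684998],
       [  0.        , 476.40861432, 194.89487153],
       [  0.        ,   0.        ,   1.        ]]), 'k1': 0.051762441020554585, 'eye': array([-0.31748911,  1.13816481,  1.00895605]), 'attitude': array([-0.26879913,  0.83628213, -0.45416265,  0.14871286])}
top {'intrinsics': array([[375.74572224,   0.        , 251.61030066],
       [  0.        , 375.74572224, 192.19503374],
       [  0.        ,   0.        ,   1.        ]]), 'k1': 0.021086558216028454, 'eye': array([0.33502119, 0.04423027, 1.16716968]), 'attitude': array([-0.70383572,  0.70707266, -0.05562158,  0.03962048])}
wrist {'intrinsics': array([[339.77540953,   0.        , 257.82992849],
       [  0.        , 339.77540953, 193.32430851],
       [  0.        ,   0.        ,   1.        ]]), 'k1': 0.02921599381445258, 'hand_eye': array([[ 7.39690081e-04, -9.57079417e-01, -2.89824847e-01,
         7.37082307e-02],
       [ 9.99999653e-01,  5.97185538e-04,  5.80129136e-04,
        -2.31363604e-04],
       [-3.82150448e-04, -2.89825176e-01,  9.57079527e-01,
        -1.42508780e-01],
       [ 0.00000000e+00,  0.00000000e+00,  0.00000000e+00,
         1.00000000e+00]])}
```

View pics/scene0.png

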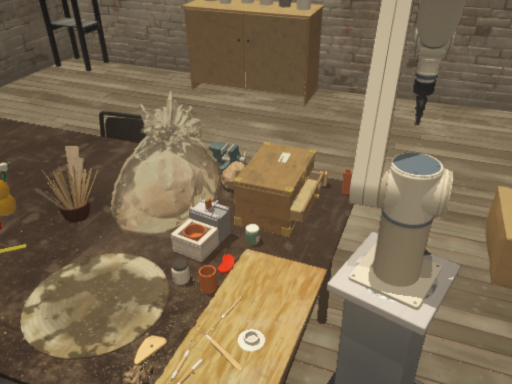

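View pics/top0.png

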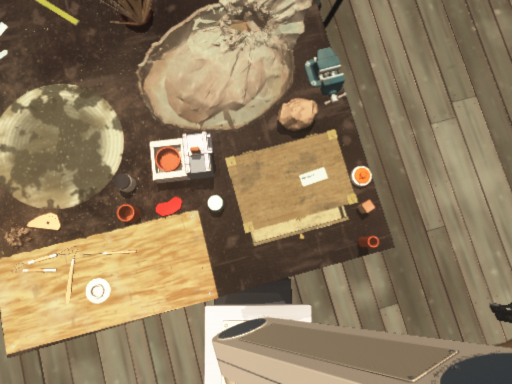

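View pics/wrist0.png

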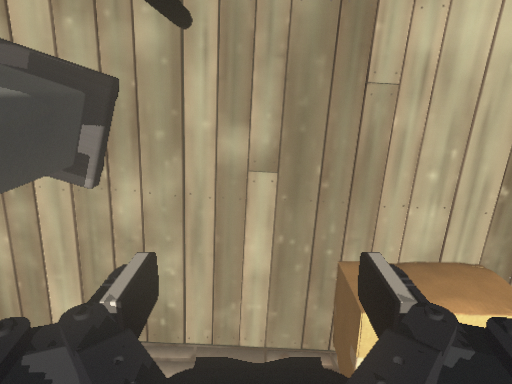

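```bash
cat > h.py <<'E'
import numpy as np,cv2
from scipy.spatial.transform import Rotation as R
from station import status,camera,calibration
def pose(n,obs=None):
    c=calibration(n)
    if n!='wrist': return c,R.from_quat(c['attitude']).as_matrix(),np.array(c['eye'])
    o=obs or status.get_obs(); Rt=R.from_quat(o['orientation']).as_matrix(); H=c['hand_eye']
    return c,Rt@H[:3,:3],Rt@H[:3,3]+o['eef_pos']
def ray(P,uv):
    c,Rm,e=P;K=c['intrinsics'];d=np.array([(uv[0]-K[0,2])/K[0,0],(uv[1]-K[1,2])/K[1,1]])
    s=d.copy()
    for _ in range(20): s=d/(1+c['k1']*(s@s))
    return e,Rm@np.array([s[0],s[1],1.])
def cast(P,uv,z):
    e,d=ray(P,uv);return e+d*(z-e[2])/d[2]
def proj(P,X):
    c,Rm,e=P;K=c['intrinsics'];p=Rm.T@(np.array(X)-e);s=p[:2]/p[2];s=s*(1+c['k1']*(s@s))
    return np.array([K[0,0]*s[0]+K[0,2],K[1,1]*s[1]+K[1,2]])
def two(P1,a,P2,b):
    e1,d1=ray(P1,a);e2,d2=ray(P2,b)
    t=np.linalg.lstsq(np.c_[d1,-d2],e2-e1,rcond=None)[0]
    p,q=e1+t[0]*d1,e2+t[1]*d2
    return (p+q)/2,np.linalg.norm(p-q)
def snap(n,f):
    o=status.get_obs();im=camera(n)[:,:,::-1].copy();cv2.imwrite('pics/'+f,im);return im,pose(n,o if n=='wrist' else None)
def crop(im,x0,y0,x1,y1,s,f): cv2.imwrite('pics/'+f,cv2.resize(im[y0:y1,x0:x1],None,fx=s,fy=s,interpolation=cv2.INTER_CUBIC))
E
python3 - <<'E'
from h import *
t=cv2.imread('pics/top0.png');s=cv2.imread('pics/scene0.png')
crop(t,100,110,240,230,5,'t_a.png');crop(t,330,150,400,260,5,'t_b.png');crop(s,150,170,350,310,4,'s_a.png')
P=pose('top')
for n,uv,z in [('mid rim',(125,213),.07),('nar rim',(373,242),.098),('timer',(361,176),.042),('stamp',(367,207),.056),('white?',(215,203),.056),('grey?',(124,183),.062),('wide',(169,159),.075)]:
    print(n,cast(P,uv,z).round(4))
print('tool', proj(P,[.196,-.593,.231]))
E
```

```text
mid rim [0.4241 0.3861 0.07  ]
nar rim [ 0.3365 -0.3238  0.098 ]
timer [ 0.5365 -0.3163  0.042 ]
stamp [ 0.4401 -0.3255  0.056 ]
white? [0.4537 0.1274 0.056 ]
grey? [0.5134 0.395  0.062 ]
wide [0.5827 0.2623 0.075 ]
tool [505.50646136 299.86128579]
```

View pics/t_a.png

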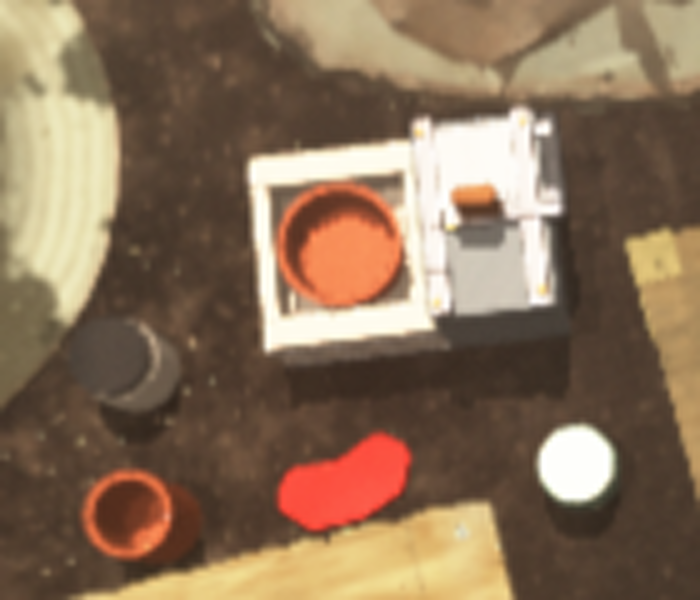

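View pics/t_b.png

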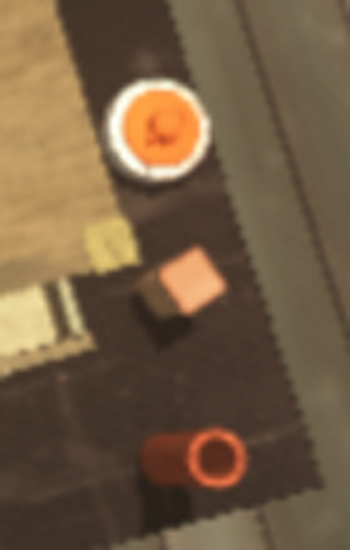

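View pics/s_a.png

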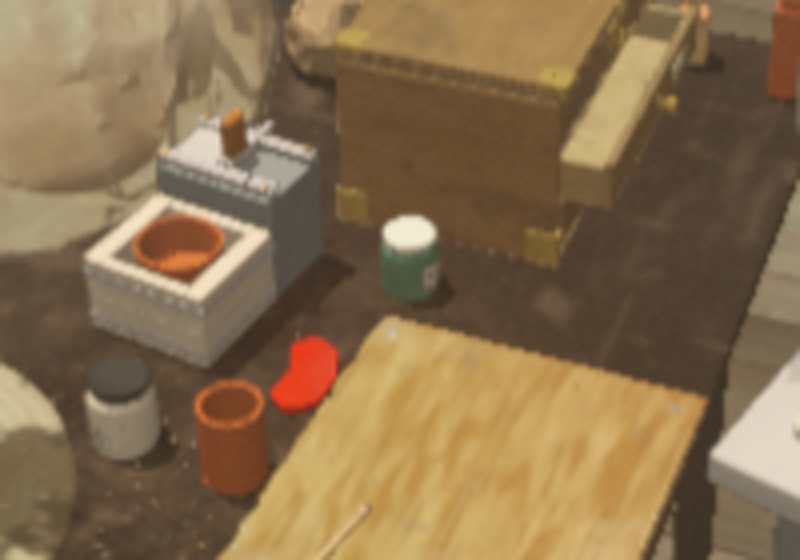

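Run:
```python
from h import *
def seg(f,name,sc,box):
    im=cv2.imread(f);hsv=cv2.cvtColor(im,cv2.COLOR_BGR2HSV).astype(int)
    b,g,r=[im[:,:,i].astype(int) for i in range(3)]
    x0,y0,x1,y1=box
    m=((r-b>60)&(r-g>40)&(r>90)).astype(np.uint8)
    mm=np.zeros_like(m);mm[y0:y1,x0:x1]=m[y0:y1,x0:x1]
    cs,_=cv2.findContours(mm,cv2.RETR_EXTERNAL,cv2.CHAIN_APPROX_NONE)
    c=max(cs,key=cv2.contourArea);return im,c
T=pose('top');S=pose('scene')
# wide cup rim in top: ellipse
for nm,box,z in [('wide',(150,140,185,175),.075),('mid',(112,200,145,228),.07),('nar',(366,232,385,252),.098),('grip',(188,142,202,156),.14)]:
    im,c=seg('pics/top0.png','',1,box);e=cv2.fitEllipse(c) if len(c)>5 else None
    print(nm,cv2.boundingRect(c),e, cast(T,e[0],z).round(4), 'dia',np.array(e[1])/375.7*(1.167-z))
for nm,box in [('wide',(180,222,210,245)),('mid',(195,262,222,297)),('grip',(203,196,215,212)),('nar',(338,165,356,200))]:
    im,c=seg('pics/scene0.png','',1,box);print(nm,cv2.boundingRect(c),cv2.fitEllipse(c))
for n,uv in [('FL',(150,142)),('BL',(153.4,180)),('fr',(187,174))]: print(n,cast(T,uv,.071).round(4))
for n,uv in [('flue rail front L',(100+438/5,110+312/5)),('rail back L',(100+420/5,110+122/5)),('R back',(100+522/5,110+112/5)),('R front',(100+545/5,110+298/5))]: print(n,cast(T,uv,.109).round(4))
```

```text
wide (155, 146, 26, 26) ((167.40313720703125, 158.4606475830078), (25.1683292388916, 25.257997512817383), 104.21385955810547) [0.5844 0.267  0.075 ] dia [0.07315362 0.07341425]
mid (116, 204, 23, 18) ((125.95599365234375, 212.3165283203125), (17.084911346435547, 20.956188201904297), 78.18565368652344) [0.4261 0.3834 0.07  ] dia [0.04988594 0.06118962]
nar (366, 235, 14, 13) ((372.25115966796875, 240.98670959472656), (11.783458709716797, 13.14191722869873), 117.42676544189453) [ 0.3393 -0.3218  0.098 ] dia [0.03352813 0.03739342]
grip (190, 147, 9, 4) ((194.50401306152344, 148.53414916992188), (3.3551621437072754, 9.43459701538086), 88.64778137207031) [0.5978 0.1792 0.14  ] dia [0.00917155 0.02579007]
wide (183, 223, 23, 17) ((194.2452392578125, 230.91693115234375), (15.363965034484863, 22.030733108520508), 86.34907531738281)
mid (198, 265, 19, 29) ((207.27870178222656, 278.261962890625), (17.751079559326172, 30.632081985473633), 176.43226623535156)
grip (206, 197, 5, 5) ((207.96759033203125, 198.91586303710938), (2.9399120807647705, 5.299232006072998), 49.27762222290039)
nar (342, 169, 10, 25) ((346.1844177246094, 180.88523864746094), (7.135214805603027, 30.53915023803711), 7.415445327758789)
FL [0.6353 0.3204 0.071 ]
BL [0.5207 0.3071 0.071 ]
fr [0.5384 0.2093 0.071 ]
flue rail front L [0.536  0.2019 0.109 ]
rail back L [0.6475 0.2141 0.109 ]
R back [0.6536 0.1554 0.109 ]
R front [0.544  0.1412 0.109 ]
```

```bash
python3 -m crank '[[[0.6,1,0.2,0,0,1,1],[0.6,1,0.2,0,0,1,1],[0.6,1,0.2,0,0,1,1],[0.6,1,0.2,0,0,1,1],[0.6,1,0.2,0,0,1,1],[0.6,1,0,0,0,0,1],[0.6,1,0,0,0,0,1],[0.6,1,0,0,0,0,1],[0.6,1,0,0,0,0,1],[0.6,1,0,0,0,0,1],[0.6,1,0,0,0,0,1],[0.6,1,0,0,0,0,1]]]'
python3 -m crank '[[[0.1,1,0,0,0,0,1],[0.1,1,0,0,0,0,1],[0.1,1,0,0,0,0,1],[0.1,1,0,0,0,0,1],[0.1,1,0,0,0,0,1],[0.1,1,0,0,0,0,1],[0.1,1,0,0,0,0,1],[0.1,1,0,0,0,0,1],[0.1,1,0,0,0,0,1],[0.1,1,0,0,0,0,1],[0.1,1,0,0,0,0,1],[0.1,1,0,0,0,0,1]]]'
python3 - <<'E'
from h import *
im,P=snap('wrist','w1.png');o=status.get_obs();print(o['eef_pos'],o['orientation'],o['joint_positions'])
E
```

```text
clock: 1.65
eef_pos: [0.4123, -0.2324, 0.2612]
orientation: [0.874, 0.487, -0.0, -0.0]
ft_force: [1.0, 0.2, -0.5]
opening: 0.0853
clock: 3.15
eef_pos: [0.4478, 0.1275, 0.2612]
orientation: [0.873, 0.487, -0.0, -0.0]
ft_force: [-0.3, -0.7, -0.2]
opening: 0.0853
[0.44839706 0.12995647 0.26137729] [ 8.73370208e-01  4.87056147e-01  6.60154172e-04 -5.94612291e-04] [2.55647016e-01 1.48118845e-01 1.93944943e+00 1.70544626e-03
 1.05304450e+00 8.08167769e-01]
```

View pics/w1.png

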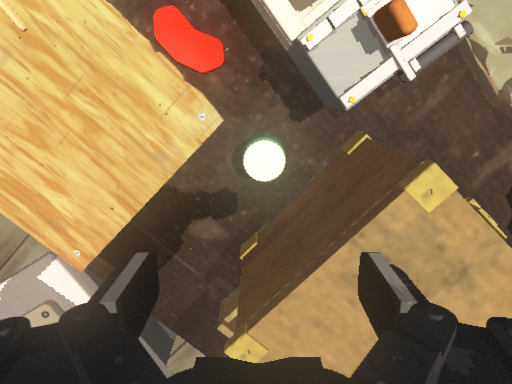

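```bash
python3 -m crank '[[[0,1,0,0,0,0,1],[0,1,0,0,0,0,1],[0,1,0,0,0,0,1],[0,1,0,0,0,0,1],[0,1,0,0,0,0,1],[-0.2,0.5,0,0,0,0,1],[-0.2,0.5,0,0,0,0,1],[0,0,0,0,0,0,1]]]'
python3 - <<'E'
from h import *
im,P=snap('wrist','w2.png');o=status.get_obs();print(o['eef_pos'])
print(proj(P,[.425,.385,.07]),proj(P,[.425,.385,0]))
E
```

```text
clock: 4.2
eef_pos: [0.4353, 0.3068, 0.2612]
orientation: [0.873, 0.487, -0.0, 0.0]
ft_force: [0.9, -0.8, 0.0]
opening: 0.0856
[0.4355496  0.30630201 0.26126206]
[205.48510534 104.01144812] [214.46744813 101.60259634]
```

View pics/w2.png

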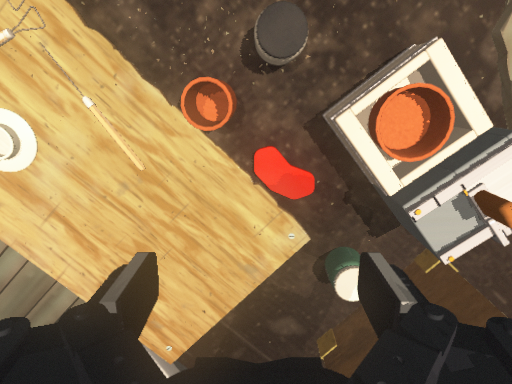

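Run:
```python
from h import *
im=cv2.imread('pics/w2.png');P=pose('wrist')
b,g,r=[im[:,:,i].astype(int) for i in range(3)]
m=((r-b>50)&(r-g>35)&(r>70)).astype(np.uint8)
for nm,(x0,y0,x1,y1),z in [('mid',(170,65,245,140),.07),('wide',(365,75,465,170),.075)]:
    mm=np.zeros_like(m);mm[y0:y1,x0:x1]=m[y0:y1,x0:x1]
    cs,_=cv2.findContours(mm,cv2.RETR_EXTERNAL,cv2.CHAIN_APPROX_NONE);c=max(cs,key=cv2.contourArea)
    h=cv2.convexHull(c)[:,0].astype(float);w=np.array([cast(P,p,z)[:2] for p in c[:,0]])
    print(nm,cv2.fitEllipse(c),cv2.boundingRect(c)); (cx,cy),rr=cv2.minEnclosingCircle((w*1000).astype(np.float32)); print('circ',cx,cy,rr)
crop(im,310,20,510,240,4,'w2c.png')
```

```text
mid ((206.8959197998047, 103.70092010498047), (54.638545989990234, 57.700199127197266), 74.07927703857422) (173, 76, 64, 61)
circ 424.7646179199219 384.91796875 30.229389190673828
wide ((412.0292663574219, 121.4705581665039), (76.514892578125, 87.02682495117188), 66.00315856933594) (369, 82, 86, 81)
circ 581.9218139648438 268.32781982421875 40.442623138427734
```

View pics/w2c.png

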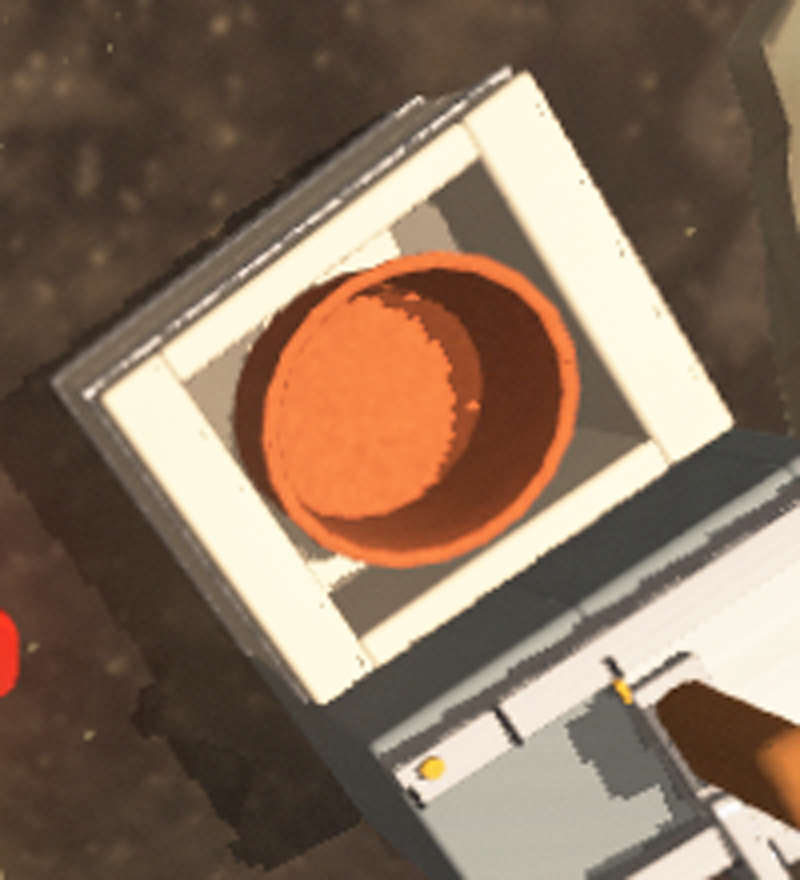

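Run:
```python
from h import *
P=pose('wrist')
print('mid',cast(P,(206.5,103.7),.07))
f=lambda x,y:(310+x/4,20+y/4)
print('wide',cast(P,f(420,410),.075))
c=[cast(P,f(*p),.071)[:2] for p in [(105,395),(525,75),(732,425),(325,700)]]
print(np.round(c,4),'ctr',np.mean(c,0))
for a,b in [(0,1),(3,2)]: d=c[b]-c[a];print(np.linalg.norm(d),np.degrees(np.arctan2(d[1],d[0])))
for a,b in [(3,0),(2,1)]: d=c[b]-c[a];print(np.linalg.norm(d),np.degrees(np.arctan2(d[1],d[0]))-90)
```

```text
mid [0.42627635 0.38419097 0.07      ]
wide [0.58494607 0.26596048 0.075     ]
[[0.5243 0.3074]
 [0.6353 0.32  ]
 [0.647  0.2226]
 [0.5362 0.2103]] ctr [0.58568876 0.26508324]
0.11169460298151218 6.447288814149933
0.1114396156510961 6.3119965980063215
0.09781876241633196 7.019413893447364
0.09807968069873796 6.8687472781736005
```

```bash
python3 -m crank '[[[-0.11,0.87,0,0,0,0,1],[-0.11,0.87,0,0,0,0,1],[-0.1,0.87,-0.5,0,0,0,1],[0,0,-1,0,0,0,1],[0,0,-1,0,0,0,1],[0,0,-1,0,0,0,1],[0,0,-1,0,0,0,1],[0,0,0,0,0,0,1]]]'
python3 - <<'E'
from h import *
im,P=snap('wrist','w3.png');o=status.get_obs();print(o['eef_pos'])
print(proj(P,[.426,.3845,.07]))
E
```

```text
clock: 5.25
eef_pos: [0.4253, 0.3829, 0.1244]
orientation: [0.874, 0.486, -0.002, 0.001]
ft_force: [0.2, 0.3, 0.3]
opening: 0.0852
[0.42622267 0.3838721  0.12597855]
[257.84597458 212.3569286 ]
```

View pics/w3.png

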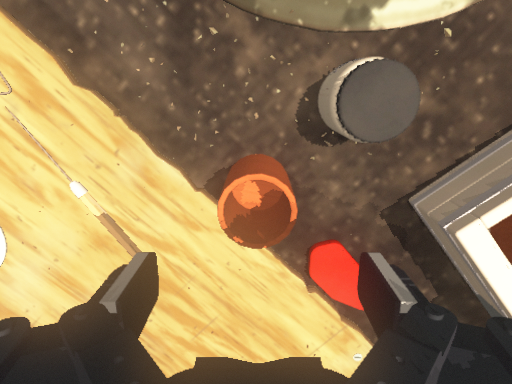

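```bash
python3 -m crank '[[[0,0,-1,0,0,0,1],[0,0,-1,0,0,0,1],[0,0,-1,0,0,0,1],[0,0,0,0,0,0,1],[0,0,0,0,0,0,0],[0,0,0,0,0,0,0],[0,0,0,0,0,0,0],[0,0,0,0,0,0,0],[0,0,0,0,0,0,0]]]'
```

```text
clock: 6.42
eef_pos: [0.4274, 0.3857, 0.0384]
orientation: [0.873, 0.487, 0.002, -0.0]
ft_force: [0.1, -0.8, 6.9]
opening: 0.0486
```

```bash
python3 -m crank '[[[0,0,0.5,0,0,0,0],[0,0,1,0,0,0,0],[0,0,1,0,0,0,0],[0,0,1,0,0,0,0],[0,0,0.7,0,0,0,0],[0.88,-0.67,0,0,0,1,0],[0.88,-0.67,0,0,0,1,0],[0.88,-0.67,0,0,0,1,0],[0.88,-0.67,0,0,0,1,0],[0.88,-0.67,0,0,0,0.9,0],[0.83,-0.6,0,0,0,0,0],[0,0,0,0,0,0,0]]]'
python3 - <<'E'
from h import *
im,P=snap('wrist','w4.png');im2,S=snap('scene','s4.png');crop(im2,130,150,290,290,4,'s4c.png');o=status.get_obs();print(o['eef_pos'],o['orientation'],o['ft_force'],o['opening'])
E
```

```text
clock: 7.92
eef_pos: [0.5849, 0.2651, 0.1636]
orientation: [0.66, 0.751, 0.001, 0.001]
ft_force: [-0.9, -0.9, -1.1]
opening: 0.0483
[0.58297694 0.26621776 0.16305444] [ 6.59863610e-01  7.51385378e-01  1.57111142e-04 -7.27246813e-05] [ 0.07992925 -0.02344374 -0.92459632] 0.0484313358770506
```

View pics/w4.png

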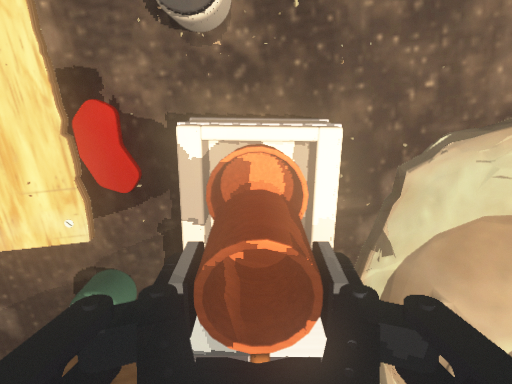

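View pics/s4c.png

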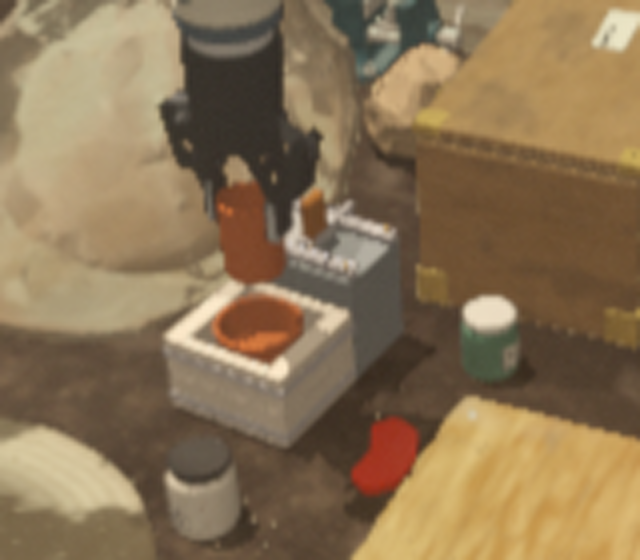

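```bash
python3 -m crank '[[[0,0,-1,0,0,0,0],[0,0,-0.8,0,0,0,0],[0,0,-0.5,0,0,0,0],[0,0,-0.25,0,0,0,0],[0,0,0,0,0,0,0]]]'
python3 - <<'E'
from h import *
im,P=snap('wrist','w5.png');im2,S=snap('scene','s5.png');crop(im2,130,150,290,290,4,'s5c.png');o=status.get_obs();print(o['eef_pos'],o['orientation'],o['ft_force'],o['opening'])
E
```

```text
clock: 8.65
eef_pos: [0.583, 0.2666, 0.0858]
orientation: [0.659, 0.752, -0.0, -0.0]
ft_force: [-0.0, -0.4, -1.6]
opening: 0.0484
[0.5836696  0.26664979 0.08660689] [6.59539600e-01 7.51669567e-01 5.60835248e-04 2.50757106e-04] [-0.20130101 -0.61207787 -1.36201957] 0.048673614214991924
```

View pics/w5.png

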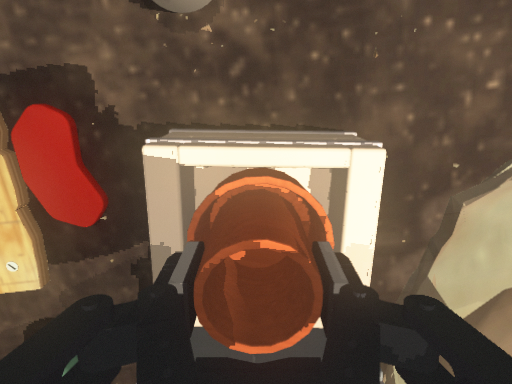

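View pics/s5c.png

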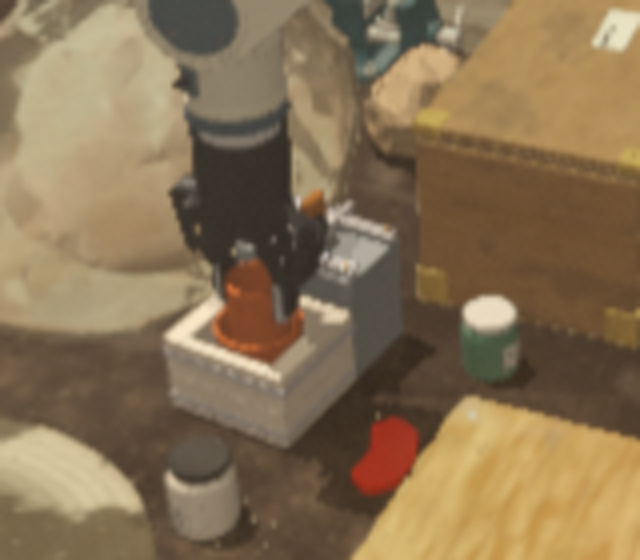

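Middle cup is within the wide one, still about 5 mm above its floor (no force yet). Lowering the rest gently.

```bash
python3 -m crank '[[[0,0,-0.1,0,0,0,0],[0,0,-0.06,0,0,0,0],[0,0,0,0,0,0,0]]]'; python3 -m crank '[[[0,0,-0.04,0,0,0,0],[0,0,0,0,0,0,0]]]'
```

```text
clock: 9.12
eef_pos: [0.5834, 0.2663, 0.0815]
orientation: [0.66, 0.752, 0.0, 0.0]
ft_force: [-1.0, -1.1, 3.3]
opening: 0.0486
clock: 9.38
eef_pos: [0.5835, 0.2664, 0.0814]
orientation: [0.66, 0.752, 0.0, 0.0]
ft_force: [-3.7, -2.8, 12.4]
opening: 0.0485
```

```bash
python3 -m crank '[[[0,0,0.05,0,0,0,0.85],[0,0,0,0,0,0,0.85],[0,0,0,0,0,0,0.85],[0,0,0,0,0,0,0.85],[0,0,0.5,0,0,0,0.85],[0,0,1,0,0,0,1],[0,0,1,0,0,0,1],[0,0,1,0,0,0,1],[0,0,1,0,0,0,1],[0,0,0,0,0,0,1]]]'
python3 - <<'E'
from h import *
im,P=snap('wrist','w6.png');im2,S=snap('scene','s6.png');crop(im2,130,150,290,290,4,'s6c.png');o=status.get_obs();print(o['eef_pos'],o['orientation'],o['ft_force'],o['opening'])
E
```

```text
clock: 10.62
eef_pos: [0.5849, 0.2671, 0.2201]
orientation: [0.66, 0.752, 0.003, 0.001]
ft_force: [-0.3, 0.0, -0.1]
opening: 0.0854
[0.58306951 0.26626352 0.21666241] [6.59577494e-01 7.51636516e-01 2.57318094e-04 1.03370649e-04] [0.39205531 0.22685638 0.04675406] 0.085326317038697
```

View pics/w6.png

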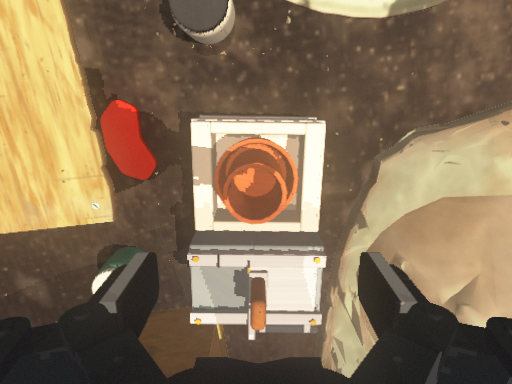

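View pics/s6c.png

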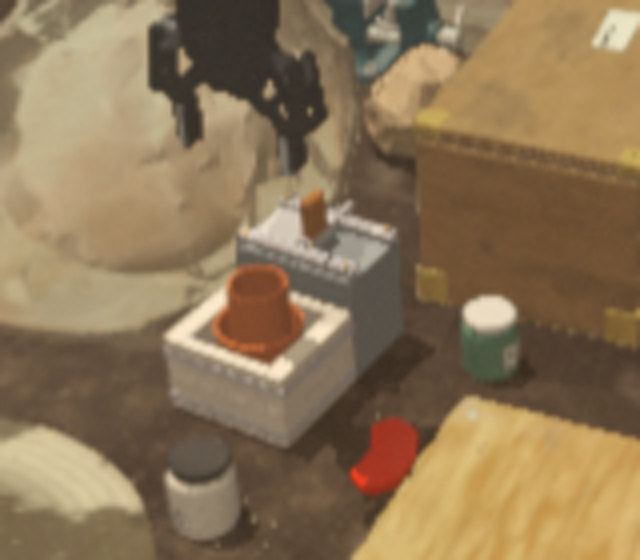

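Run:
```python
from h import *
im=cv2.imread('pics/w6.png');P=pose('wrist');crop(im,180,110,340,340,4,'w6c.png')
```

```text
(no output)
```

View pics/w6c.png

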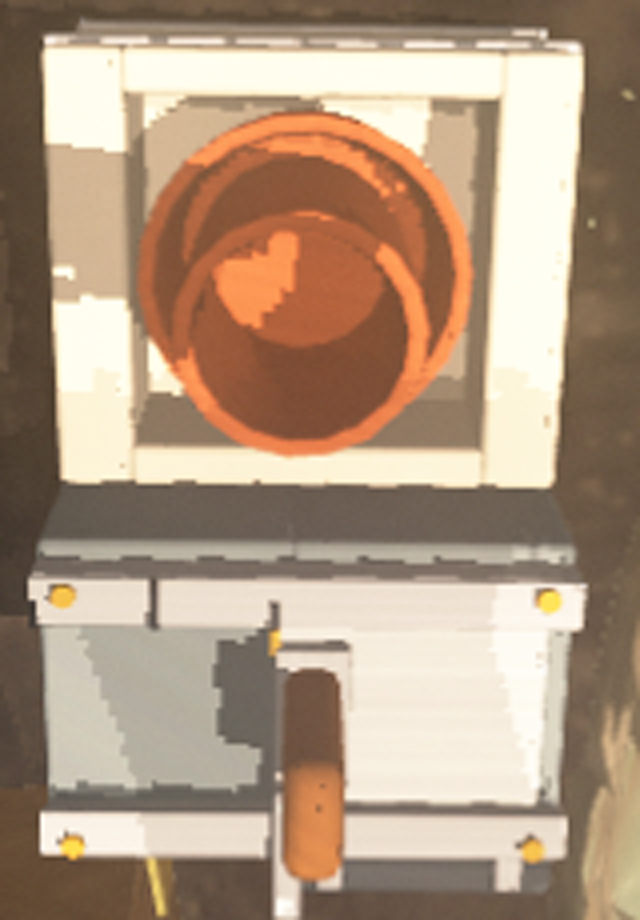

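Run:
```python
from h import *
P=pose('wrist')
print('mid',cast(P,(255.5,193.3),.113),'wide',cast(P,(256.2,177),.075),'grip',cast(P,(258.3,315.6),.14))
a=cast(P,(180+275/4,110+605/4),.109);b=cast(P,(180+153/4,110+600/4),.109);print(a,b,a-b)
```

```text
mid [0.58132839 0.26547864 0.113     ] wide [0.58129675 0.26865855 0.075     ] grip [0.59492118 0.17841059 0.14      ]
[0.58346205 0.20595998 0.109     ] [0.55862693 0.20386157 0.109     ] [0.02483511 0.00209841 0.        ]
```

Run:
```python
from h import *
T=pose('top');t=cv2.imread('pics/top0.png');crop(t,220,120,400,260,4,'t_c.png')
for n,uv,z in [('narrow rim',(373,241.5),.098),('chest TR',(334,132),.184),('chest BR',(357,203),.184),('chest BL',(252,235),.184),('drawer R',(347,215),.1),('drawer BR',(345,220),.1)]: print(n,cast(T,uv,z).round(3))
```

```text
narrow rim [ 0.338 -0.324  0.098]
chest TR [ 0.632 -0.203  0.184]
chest BR [ 0.439 -0.257  0.184]
chest BL [0.356 0.021 0.184]
drawer R [ 0.413 -0.252  0.1  ]
drawer BR [ 0.399 -0.246  0.1  ]
```

View pics/t_c.png

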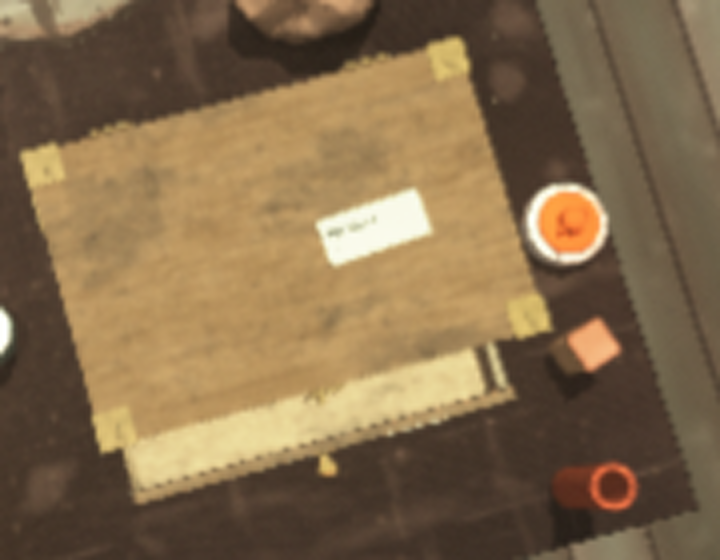

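```bash
python3 -m crank '[[[0,0,1,0,0,0,1],[-0.41,-0.98,0.5,0,0,0,1],[-0.41,-0.98,0,0,0,0,1],[-0.41,-0.98,0,0,0,0,1],[-0.41,-0.98,0,0,0,0,1],[-0.41,-0.98,0,0,0,0,1],[-0.41,-0.98,0,0,0,0,1],[-0.41,-0.98,0,0,0,0,1],[-0.41,-0.98,0,0,0,0,1],[-0.41,-0.98,0,0,0,0,1],[-0.41,-0.98,0,0,0,0,1]]]'
python3 -m crank '[[[-0.41,-0.98,0,0,0,0,1],[-0.41,-0.98,0,0,0,0,1],[-0.41,-0.98,0,0,0,0,1],[-0.41,-0.98,0,0,0,0,1],[-0.41,-0.98,0,0,0,0,1],[-0.41,-0.98,0,0,0,0,1],[-0.41,-0.98,0,0,0,0,1],[-0.41,-0.98,0,0,0,0,1],[-0.41,-0.98,0,0,0,0,1],[-0.41,-0.98,-0.9,0,0,0,1],[0,0,-0.9,0,0,0,1],[0,0,0,0,0,0,1]]]'
python3 - <<'E'
from h import *
im,P=snap('wrist','w7.png');o=status.get_obs();print(o['eef_pos'],o['orientation'])
print(proj(P,[.338,-.324,.098]))
E
```

```text
clock: 12.1
eef_pos: [0.4589, -0.0285, 0.2601]
orientation: [0.66, 0.752, -0.001, -0.001]
ft_force: [0.5, -0.1, 0.3]
opening: 0.0854
clock: 13.6
eef_pos: [0.3354, -0.3203, 0.2048]
orientation: [0.66, 0.751, 0.0, -0.003]
ft_force: [0.1, 0.3, 0.6]
opening: 0.0855
[ 0.33633027 -0.3208693   0.20618002] [ 6.59655409e-01  7.51565777e-01  1.37095790e-04 -1.89898029e-03]
[261.28615348 197.08274992]
```

View pics/w7.png

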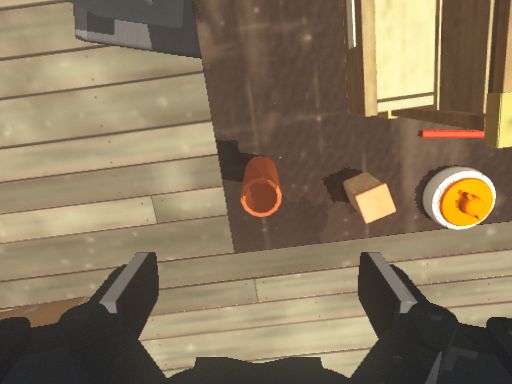

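```bash
python3 -m crank '[[[0.07,-0.1,-1,0,0,0,1],[0,0,-1,0,0,0,1],[0,0,-1,0,0,0,1],[0,0,-1,0,0,0,1],[0,0,-0.65,0,0,0,1],[0,0,0,0,0,0,1],[0,0,0,0,0,0,0],[0,0,0,0,0,0,0],[0,0,0,0,0,0,0],[0,0,0,0,0,0,0],[0,0,0,0,0,0,0],[0,0,0,0,0,0,0]]]'
```

```text
clock: 15.15
eef_pos: [0.3395, -0.3252, 0.0688]
orientation: [0.66, 0.752, -0.0, 0.001]
ft_force: [-1.9, -0.3, 8.8]
opening: 0.031
```

```bash
python3 -m crank '[[[0,0,0.5,0,0,0,0],[0,0,1,0,0,0,0],[0,0,1,0,0,0,0],[0,0,1,0,0,0,0],[0,0,1,0,0,0,0],[0,0,1,0,0,0,0],[0,0,1,0,0,0,0],[0,0,1,0,0,0,0],[0.41,0.98,0.2,0,0,0,0],[0.41,0.98,0,0,0,0,0]]]'
python3 -m crank '[[[0.41,0.98,0,0,0,0,0],[0.41,0.98,0,0,0,0,0],[0.41,0.98,0,0,0,0,0],[0.41,0.98,0,0,0,0,0],[0.41,0.98,0,0,0,0,0],[0.41,0.98,0,0,0,0,0],[0.41,0.98,0,0,0,0,0],[0.41,0.98,0,0,0,0,0],[0.41,0.98,0,0,0,0,0],[0.41,0.98,0,0,0,0,0],[0.41,0.98,0,0,0,0,0],[0.41,0.98,0,0,0,0,0]]]'
python3 -m crank '[[[0.41,0.98,0,0,0,0,0],[0.41,0.98,0,0,0,0,0],[0.41,0.98,0,0,0,0,0],[0.41,0.98,0,0,0,0,0],[0.41,0.98,0,0,0,0,0],[0.3,0.7,0,0,0,0,0],[0,0,-1,0,0,0,0],[0,0,-1,0,0,0,0],[0,0,0,0,0,0,0]]]'
python3 - <<'E'
from h import *
im,P=snap('wrist','w8.png');im2,S=snap('scene','s8.png');crop(im2,130,150,290,290,4,'s8c.png');o=status.get_obs();print(o['eef_pos'],o['orientation'],o['ft_force'],o['opening'])
E
```

```text
clock: 16.4
eef_pos: [0.3641, -0.2654, 0.3005]
orientation: [0.66, 0.751, 0.0, 0.001]
ft_force: [-0.2, -0.0, -1.1]
opening: 0.0311
clock: 17.9
eef_pos: [0.5114, 0.0879, 0.2997]
orientation: [0.66, 0.752, 0.0, 0.0]
ft_force: [0.2, 0.1, -1.6]
opening: 0.0308
clock: 19.02
eef_pos: [0.5802, 0.2543, 0.2372]
orientation: [0.66, 0.752, -0.002, -0.001]
ft_force: [0.6, 0.8, -0.7]
opening: 0.0308
[0.5822532  0.25498888 0.24006762] [6.59595266e-01 7.51620870e-01 3.59319768e-04 1.57161288e-04] [-0.27091288  0.55132311 -0.67817492] 0.03108750012661373
```

View pics/w8.png

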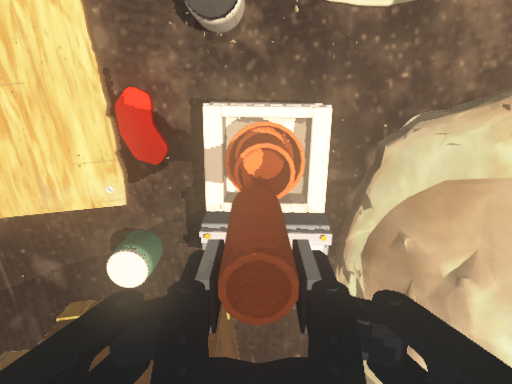

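View pics/s8c.png

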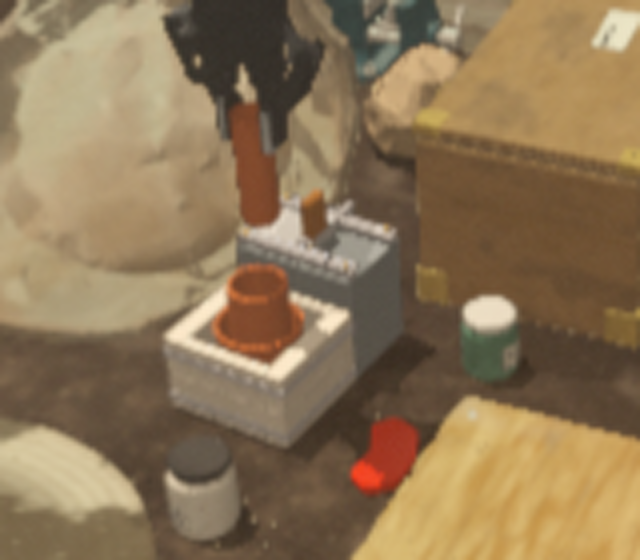

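Run:
```python
from h import *
im=cv2.imread('pics/w8.png');crop(im,195,95,335,335,4,'w8c.png')
P=pose('wrist');print(proj(P,[.583,.266,.113]),P[2])
c=[proj(P,[.583+.025*np.cos(a),.266+.025*np.sin(a),.113]) for a in np.linspace(0,6.28,60)]
c=np.array(c);print((c.min(0)-[195,95])*4,(c.max(0)-[195,95])*4)
o=status.get_obs()['eef_pos'];print(proj(P,[o[0],o[1],o[2]+.031]))
```

```text
[260.53519862 171.58020976] [0.57233373 0.32835412 0.38259424]
[139.26697317 183.00014249] [385.01606354 423.05699193]
[258.24756396 295.65589896]
```

View pics/w8c.png

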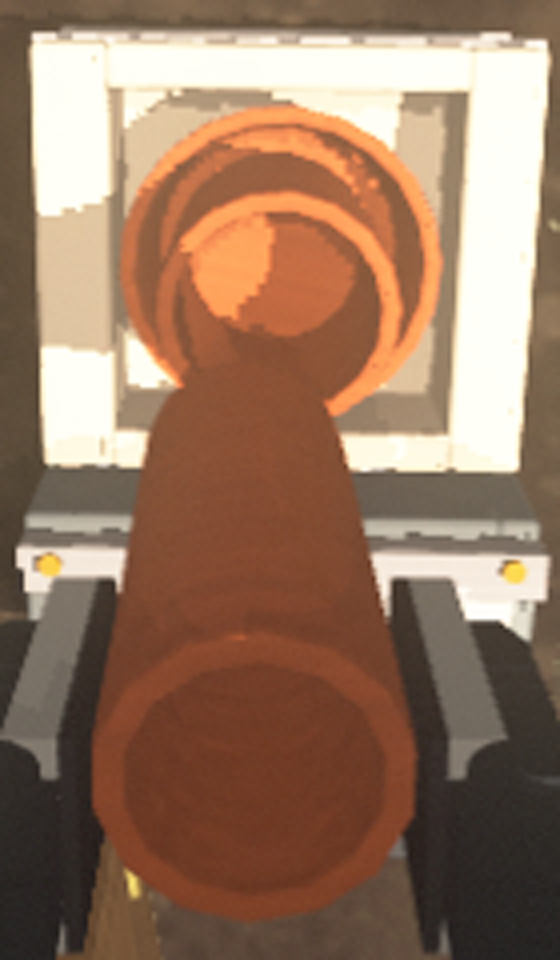

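Run:
```python
from h import *
P=pose('wrist');o=status.get_obs()['eef_pos']
for v in (171,173,175): print('mid',(cast(P,(265.1,v),.113)-o)*1000)
for h in (.029,.031,.033): print('nar',(cast(P,(258.5,288.8),o[2]+h)-o)*1000)
print(o)
```

```text
mid [   4.36115215   11.97372554 -127.06761794]
mid [   4.58937862   10.3214035  -127.06761794]
mid [   4.8184081     8.66318011 -127.06761794]
nar [-0.11766055  1.65598049 29.        ]
nar [-0.29033921  2.91928348 31.        ]
nar [-0.46301787  4.18258648 33.        ]
[0.5822532  0.25498888 0.24006762]
```

```bash
python3 -m crank '[[[0.15,0.27,-0.6,0,0,0,0],[0,0,-0.8,0,0,0,0],[0,0,0,0,0,0,0],[0,0,0,0,0,0,0]]]'
python3 - <<'E'
from h import *
im,P=snap('wrist','w9.png');crop(im,165,95,355,335,3.3,'w9c.png');im2,S=snap('scene','s9.png');crop(im2,160,170,240,270,6,'s9c.png');o=status.get_obs();print(o['eef_pos'],o['ft_force'],o['opening'])
E
```

```text
clock: 19.62
eef_pos: [0.587, 0.2634, 0.1975]
orientation: [0.66, 0.752, 0.0, 0.0]
ft_force: [-1.1, 0.3, -1.1]
opening: 0.031
[0.58723304 0.26333714 0.19795115] [-0.95678367  0.33533072 -2.10168396] 0.03127011407693236
```

View pics/w9c.png

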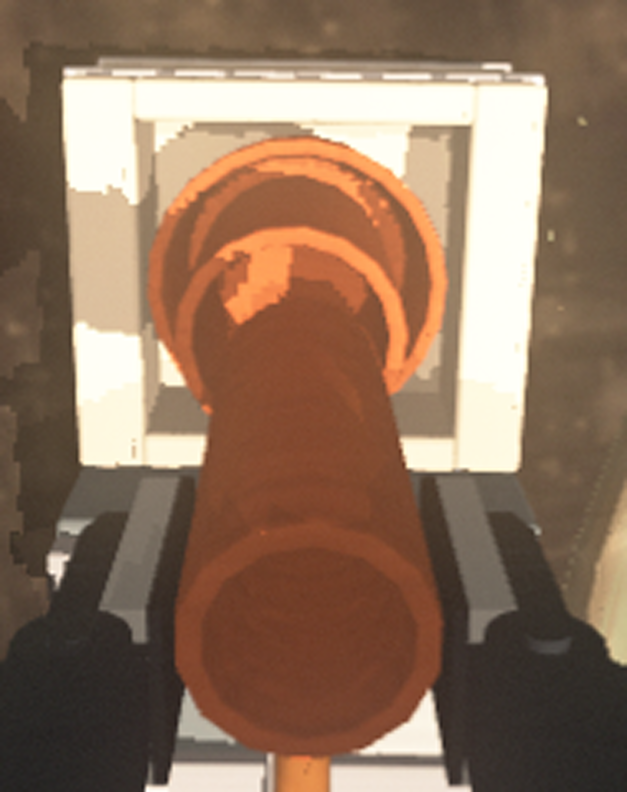

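View pics/s9c.png

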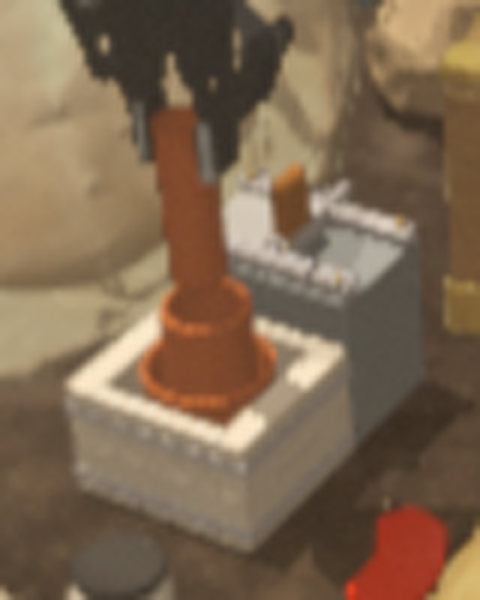

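Run:
```python
from h import *
P=pose('wrist');o=status.get_obs()['eef_pos'];a=np.radians(97.5)
c=cast(P,(253.9,163.8),.113)-.025*np.array([np.cos(a),np.sin(a),0]);print(o,c,(c-o)*1000)
for h in (.029,.031): print('nar',(cast(P,(258.3,95+(523+757)/2/3.3),o[2]+h)-o)*1000)
# scene: mid rim and narrow
S=pose('scene')
f=lambda x,y:(160+x/6,170+y/6)
print('scene mid rim',cast(S,f(206,307),.113),'narrow rim/bottom L-R mid', cast(S,f(174,112),o[2]+.031),cast(S,f(198,285),o[2]-.067))
```

```text
[0.58723304 0.26333714 0.19795115] [0.58445824 0.26413174 0.113     ] [ -2.77479387   0.79459326 -84.95115168]
nar [-0.21501436  1.57432723 29.        ]
nar [-0.3885329  2.8378401 31.       ]
scene mid rim [0.5800588 0.266492  0.113    ] narrow rim/bottom L-R mid [0.59281644 0.26286476 0.22895115] [0.57890666 0.27180135 0.13095115]
```

```bash
python3 -m crank '[[[-0.08,-0.03,-0.2,0,0,0,0],[0,0,-0.5,0,0,0,0],[0,0,-0.5,0,0,0,0],[0,0,0,0,0,0,0]]]'
python3 - <<'E'
from h import *
im,P=snap('wrist','w10.png');crop(im,165,95,355,335,3.3,'w10c.png');im2,S=snap('scene','s10.png');crop(im2,160,170,240,270,6,'s10c.png');o=status.get_obs();print(o['eef_pos'],o['ft_force'],o['opening'])
E
```

```text
clock: 20.23
eef_pos: [0.5829, 0.2616, 0.1586]
orientation: [0.66, 0.752, -0.002, -0.001]
ft_force: [0.3, 0.8, -0.7]
opening: 0.0309
[0.58401465 0.26207038 0.16031713] [-0.05573643 -0.32510166  0.74686923] 0.031091128051266237
```

View pics/w10c.png

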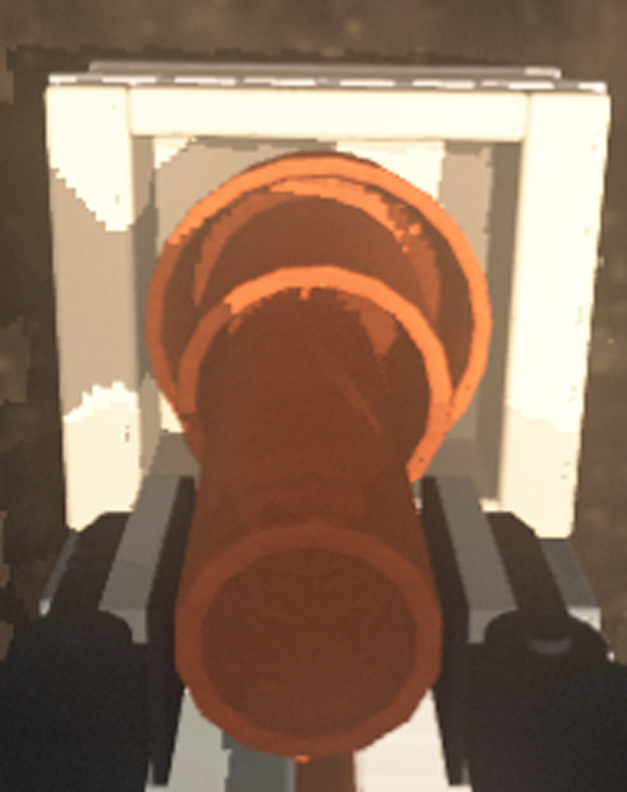

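View pics/s10c.png

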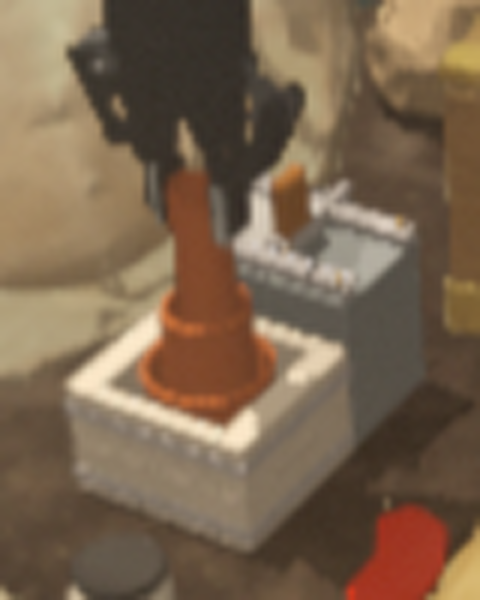

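```bash
python3 -m crank '[[[0,0,-0.5,0,0,0,0],[0,0,-0.5,0,0,0,0],[0,0,-0.25,0,0,0,0],[0,0,0,0,0,0,0]]]'; python3 -m crank '[[[0,0,-0.08,0,0,0,0],[0,0,0,0,0,0,0]]]'
```

```text
clock: 20.82
eef_pos: [0.5835, 0.2619, 0.1222]
orientation: [0.66, 0.752, -0.001, -0.0]
ft_force: [0.2, 0.5, -0.3]
opening: 0.031
clock: 21.08
eef_pos: [0.5843, 0.2622, 0.1211]
orientation: [0.66, 0.752, 0.0, 0.0]
ft_force: [0.1, -0.8, -0.7]
opening: 0.0309
```

```bash
python3 -m crank '[[[0,0,-0.08,0,0,0,0],[0,0,0,0,0,0,0]]]';  python3 -m crank '[[[0,0,-0.06,0,0,0,0],[0,0,0,0,0,0,0]]]'
```

```text
clock: 21.32
eef_pos: [0.5846, 0.2624, 0.1199]
orientation: [0.66, 0.752, 0.001, 0.0]
ft_force: [-2.1, -0.9, 6.4]
opening: 0.0308
clock: 21.58
eef_pos: [0.5849, 0.2627, 0.1198]
orientation: [0.66, 0.752, 0.001, 0.0]
ft_force: [-5.6, -2.1, 19.9]
opening: 0.0311
```

```bash
python3 -m crank '[[[0,0,0.1,0,0,0,0],[0,0,0,0,0,0,0.7],[0,0,0,0,0,0,0.7],[0,0,0,0,0,0,0.7],[0,0,0,0,0,0,0.7],[0,0,0.5,0,0,0,0.7],[0,0,1,0,0,0,0.7],[0,0,1,0,0,0,0.7],[0,0,1,0,0,0,0.7],[0,0,0,0,0,0,0.7],[0,0,0,0,0,0,0.7]]]'
python3 - <<'E'
from h import *
im,P=snap('wrist','w11.png');im2,S=snap('scene','s11.png');crop(im2,160,170,240,270,6,'s11c.png');o=status.get_obs();print(o['eef_pos'],o['ft_force'],o['opening'])
E
```

```text
clock: 22.95
eef_pos: [0.5838, 0.262, 0.2246]
orientation: [0.66, 0.752, -0.0, -0.0]
ft_force: [-0.0, -0.4, 0.7]
opening: 0.0599
[0.58336744 0.26178943 0.22359835] [0.72239722 0.25173587 0.37613324] 0.05974797629135055
```

View pics/w11.png

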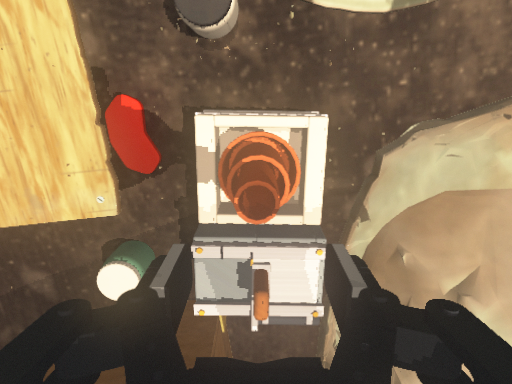

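View pics/s11c.png

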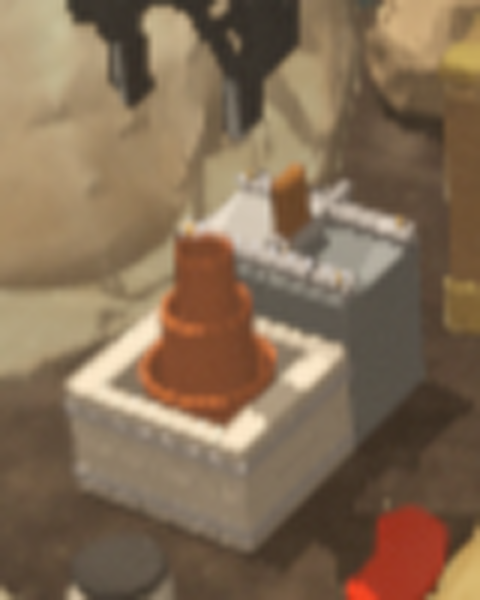

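Run:
```python
from h import *
im=cv2.imread('pics/w11.png');crop(im,190,220,335,345,5,'w11c.png')
```

```text
(no output)
```

View pics/w11c.png

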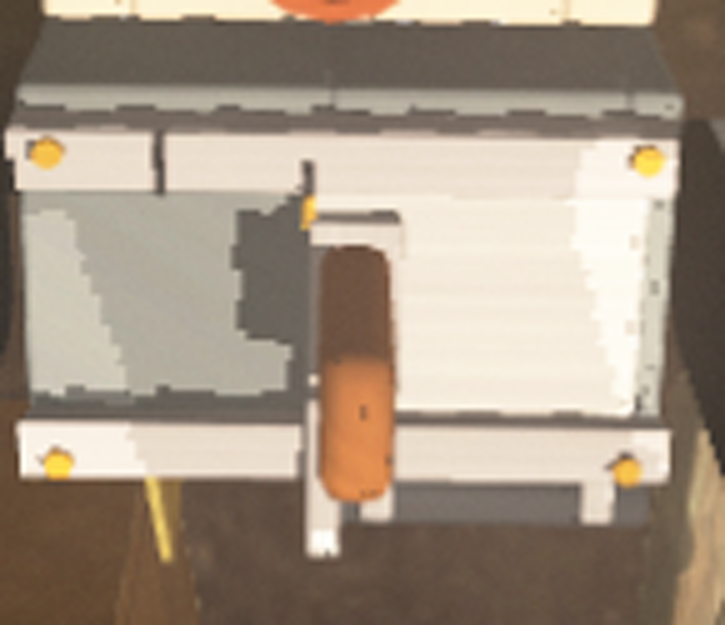

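Run:
```python
from h import *
P=pose('wrist');o=status.get_obs()['eef_pos'];g=cast(P,(261.2,305.8),.14);print(o,g,(g-o)*1000)
h=[cast(P,(190+x/5,220+160/5),.109) for x in (308,158)];print(h,np.linalg.norm(h[0]-h[1]))
im2,S=snap('top','t11.png')
```

```text
[0.58336744 0.26178943 0.22359835] [0.59677827 0.17770371 0.14      ] [ 13.41082809 -84.08572743 -83.5983451 ]
[array([0.58507495, 0.20642891, 0.109     ]), array([0.56028109, 0.20315453, 0.109     ])] 0.025009146473239253
```

```bash
python3 -m crank '[[[0.11,-0.7,0,0,0,0,0.4],[0.11,-0.7,0,0,0,0,0.4],[0.11,-0.7,0,0,0,-0.1,0.4],[0.11,-0.7,-0.5,0,0,0,0.4],[0,0,-0.7,0,0,0,0.4],[0,0,0,0,0,0,0.4],[0,0,0,0,0,0,0.4]]]'
python3 - <<'E'
from h import *
im,P=snap('wrist','w12.png');im2,S=snap('scene','s12.png');crop(im2,160,150,260,250,6,'s12c.png');o=status.get_obs();print(o['eef_pos'],o['ft_force'],o['opening'])
im3,T=snap('top','t12.png');crop(im3,130,90,260,200,5,'t12c.png')
E
```

```text
clock: 23.98
eef_pos: [0.5975, 0.1778, 0.1887]
orientation: [0.665, 0.747, -0.0, -0.0]
ft_force: [0.3, 0.0, 0.1]
opening: 0.0341
[0.5978123  0.1782461  0.18939271] [-0.93771633 -0.34481053  0.4285908 ] 0.03385694132124269
```

View pics/w12.png

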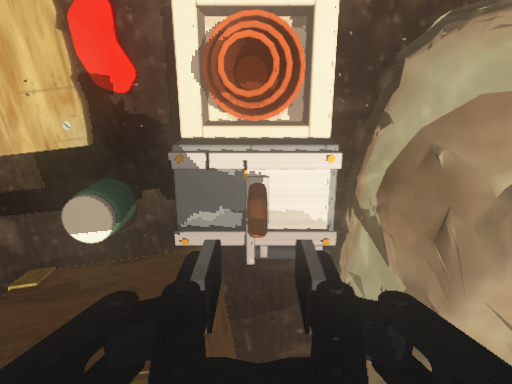

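View pics/s12c.png

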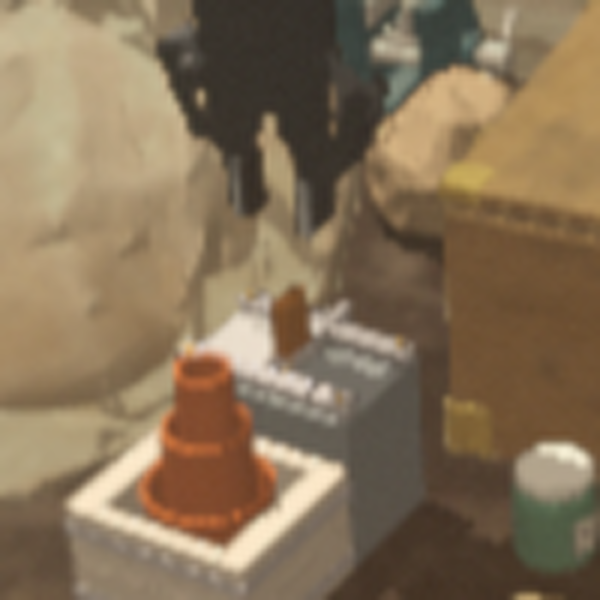

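```bash
python3 -m crank '[[[0,0,-1,0,0,0,0.4],[0,0,-0.8,0,0,0,0.4],[0,0,-0.5,0,0,0,0.4],[0,0,-0.18,0,0,0,0.4],[0,0,0,0,0,0,0.4]]]'
python3 -m crank '[[[0,0,0,0,0,0,0],[0,0,0,0,0,0,0],[0,0,0,0,0,0,0],[0,0,0,0,0,0,0]]]'
python3 - <<'E'
from h import *
im,P=snap('wrist','w13.png');im2,S=snap('scene','s13.png');crop(im2,160,150,260,250,6,'s13c.png');o=status.get_obs();print(o['eef_pos'],o['ft_force'],o['opening'])
E
```

```text
clock: 24.75
eef_pos: [0.5976, 0.1783, 0.1146]
orientation: [0.665, 0.747, 0.0, 0.0]
ft_force: [-0.3, -0.2, 0.3]
opening: 0.0343
clock: 25.25
eef_pos: [0.5971, 0.1782, 0.1154]
orientation: [0.665, 0.747, 0.0, -0.0]
ft_force: [-3.9, -0.2, 4.0]
opening: 0.0111
[0.59706779 0.17817539 0.11537866] [-5.34404159 -0.18739851  5.29909498] 0.011126555740448948
```

View pics/w13.png

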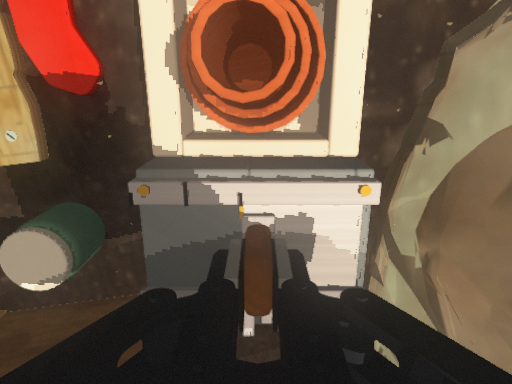

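View pics/s13c.png

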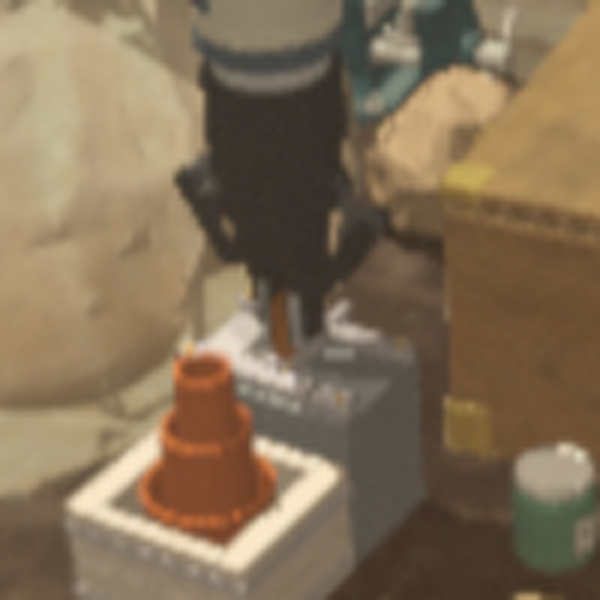

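```bash
python3 -m crank '[[[-0.2,-0.02,0,0,0,0,0],[-0.2,-0.03,0,0,0,0,0],[-0.2,-0.02,0,0,0,0,0],[-0.2,-0.03,0,0,0,0,0],[-0.04,0,0,0,0,0,0],[0,0,0,0,0,0,0],[0,0,0,0,0,0,0]]]'
python3 - <<'E'
from h import *
im,P=snap('wrist','w14.png');crop(im,120,140,400,340,2.8,'w14c.png');im2,S=snap('scene','s14.png');o=status.get_obs();print(o['eef_pos'],o['ft_force'],o['opening'])
E
```

```text
clock: 26.22
eef_pos: [0.5745, 0.1756, 0.1154]
orientation: [0.665, 0.747, 0.002, 0.002]
ft_force: [8.1, 0.2, -1.6]
opening: 0.0112
[0.57453741 0.17559628 0.11538235] [ 7.93187218  0.61668822 -1.81059448] 0.01120065786641335
```

View pics/w14c.png

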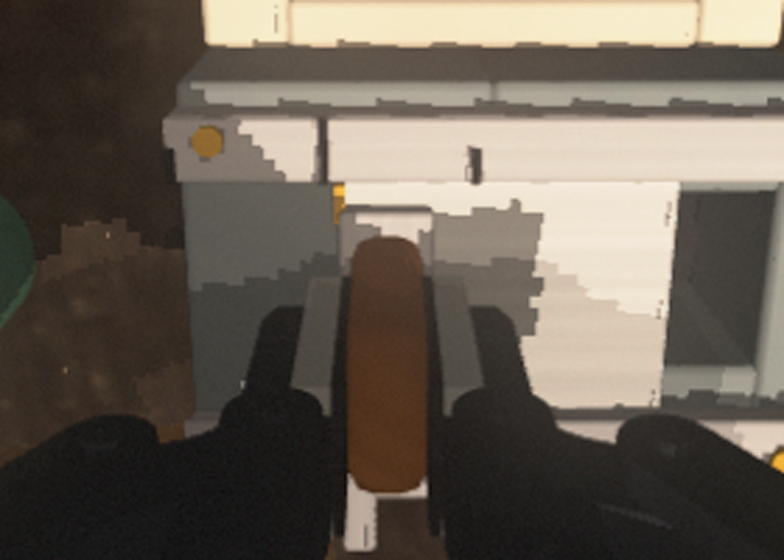

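```bash
python3 -m crank '[[[-0.09,-0.01,0,0,0,0,0],[0,0,0,0,0,0,0],[0,0,0,0,0,0,0],[0,0,0,0,0,0,0],[0,0,0,0,0,0,0]]]'
python3 - <<'E'
from h import *
im,P=snap('wrist','w15.png');crop(im,120,140,400,340,2.8,'w15c.png');im2,S=snap('scene','s15.png');crop(im2,130,150,290,290,4,'s15c.png');o=status.get_obs();print(o['eef_pos'],o['ft_force'],o['opening'],o['dq'].round(4))
E
```

```text
clock: 26.95
eef_pos: [0.572, 0.1753, 0.1154]
orientation: [0.665, 0.747, 0.002, 0.002]
ft_force: [8.6, 1.0, -1.4]
opening: 0.011
[0.57200244 0.17529553 0.11536107] [ 9.94682101  0.95699392 -1.87745446] 0.010968000976352334 [-0.0006  0.0009 -0.0001  0.001   0.001  -0.0001]
```

View pics/w15c.png

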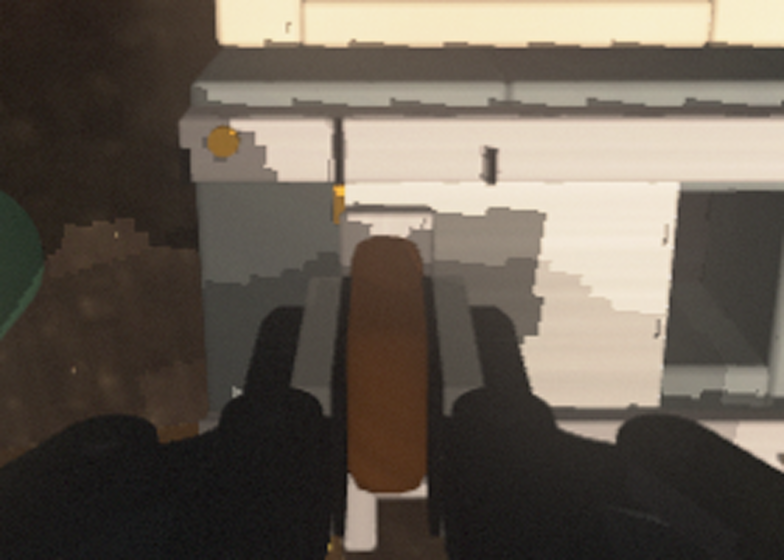

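View pics/s15c.png

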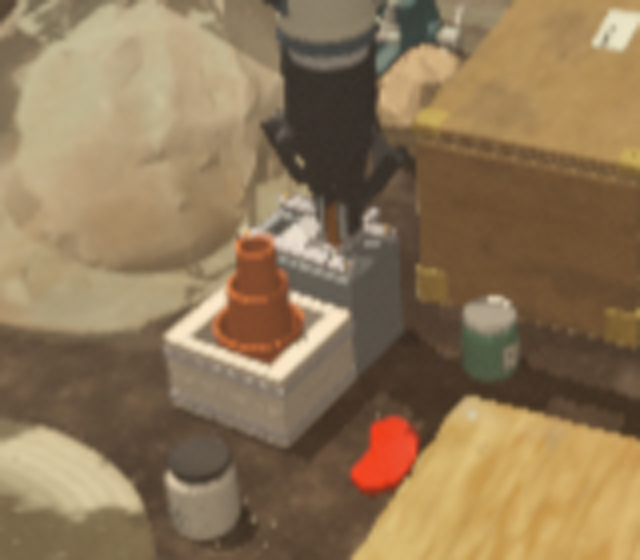

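View pics/w15.png

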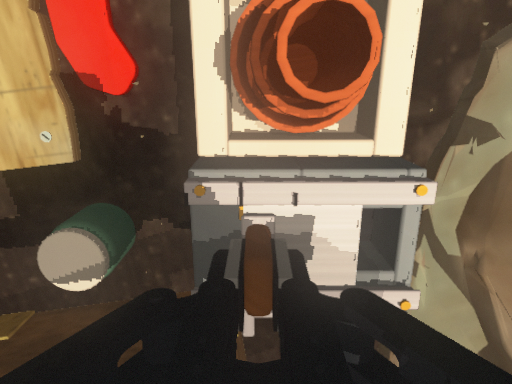

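The pointer now sits on the long half line. The spring force reads 8.6 to 9.9 N, against 9 N expected at half travel. The cups stand nested and everything is still, so I'm handing in.

```bash
python3 -c "
from station import sign_off
print(sign_off())"
```

```text
the job is handed in; nothing more can be done
None
```

I set the middle cup into the wide one and the narrow cup into the middle one, and let both go. Then I pulled the damper forward and handed the job in at about 27 s, still gripping it at half travel. No verdict was reported.

**Last checks:**
- **Damper:** the brass pointer sat on the long half line. The fingers held the wooden grip (opening 11 mm) with about 9–10 N of spring force, against the 9 N expected at half travel. The arm was at rest.
- **Cups:** the last pictures showed all three upright and nested. I felt each one touch bottom before opening the fingers. I did not measure the final stack in numbers.
- **Bystanders:** I saw no movement of the jars or rib and made no contact with them. I did not measure them or recheck the stamp and timer at the end.

**Disagreements:** position readings, and positions worked out from the wrist camera, scattered by 2–5 mm between looks. Just before the narrow cup went in, one look put the middle cup about 3 mm off. I looked again with the arm settled and corrected the position before lowering.

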